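# Stand up the fallen spindle in the sample bin

### The arm

A 6-joint arm with a two-finger parallel gripper is mounted at the origin on the work surface. World frame = base frame: x ahead of the robot, y to its left, z up, the work surface at z = 0. Lengths are in m, angles in rad, forces in N, time in s.
With the tool pointing down it reaches from about 0.425 to 0.95 m from the base axis. Payload 3.5 kg.
Tool frame: the origin (TCP) lies on the centre line of the jaws, within the pads' length; the fingertips stand 11 mm ahead of it and the grasp point (between the pads) lies 8 mm behind it; y points along the fingers, x is the direction in which the jaws open and shut, and the axes are right-handed (so a half turn about y gives the same grasp; the last joint's range is limited). The gripper opens to 85 mm and grips with 20 to 120 N. Pads are 22 mm wide; open, the fingers measure 114 mm over their backs; the gripper's body (76 mm by 85 mm) begins 54 mm behind the grasp point. The pads swing forward as they close: fully open they stand 13 mm farther back than shut.
Start: joints at [0.997, 0.286, 1.577, -0, 1.279, -0.15], TCP at [0.278, 0.615, 0.242] pointing down, gripper open.
Joint ranges: [-2.77, 2.77], [-0.9, 2.22], [0.21, 2.48], [-1.53, 4.67], [0.24, 2.81], [-2.84, 2.84]. Speed limits (rad/s): [2.79, 2.79, 3.14, 3.14, 3.14, 3.14].

### API

Orientations are given as a unit quaternion [x, y, z, w].
In Python, from plant import get_state, read_camera, sign_off gives the robot as it stands.
- The arm moves only by the shell command python3 -m inch 'ROWS' [FORCE]. ROWS is JSON, a list of rows, each an object of numbers: "ax", "ay", "az": the turn, a rotation vector about the tool's x, y, z in rad; "x", "y", "z": the shift along the tool's x, y, z in mm; "hand": the closure, from -1 (fully open) to 1 (shut). In form: [{"ax": .., "ay": .., "az": .., "x": .., "y": .., "z": .., "hand": ..}, ...]. A call has 1 to 5 rows; each row shifts and turns the commanded pose from where the row before left it, along the tool's axes as they then stand; what a row does not reach is not made up. A row lasts 1/12 s, in which the tool goes at most 41.7 mm and 7.16 degrees, less where a joint would pass 70% of its speed; a pose out of reach is approached as far as the arm can. A call with a gripper value outside its range is refused whole. The fingers move at their own pace and stop on an object; FORCE is the grip in N (left out, the last holds). Time passes only in rows, so rows that do not move let the fingers close. It gives the time, the measured TCP pose, the force and the opening at its end, in the units of the state.
- get_state(): the state, without advancing time (a new reading comes with each control period).
- read_camera(name): name is "scene" or "top" or "wrist"; returns a dict with "img" (400x640x3 uint8, red, green, blue), "fov_y" (degrees; the focal length in pixels is half the picture's height over the tangent of half this angle, whatever the lens; pixels are square), "cx", "cy" (the principal point, pixels), "distortion" ([k1, k2, p1, p2, k3] as OpenCV has them; the pictures are not rectified), "T" (4x4, takes a point from camera to world coordinates); the wrist camera has in their place "T_tool_cam" (4x4, takes a point from camera to tool coordinates, whose origin is the TCP and whose axes are the tool frame's). Camera axes: x right, y down, z forward; pixel columns grow to the right and rows downward; lengths in m; the calibration is good to about 2 mm. A picture is of the moment at which its call begins: read the wrist's pose just before it. There is no depth.
- sign_off(): hands the job in, once; it reports no verdict.
The state is a dict: "time": time; "qpos": joint angles; "dq": joint speeds; "joint_efforts": joint torques, N m; "eef_pos": TCP position; "tcp_rot": TCP orientation; "contact_force": force on the tool from outside, world axes, zero at the start; "wrist_torque": the same for the moment, N m; "opening": opening from 0.0 (shut) to 1.0 (fully open).
Only numpy, scipy, OpenCV 4.12 (cv2) and the standard library are available. Lean on these libraries where they do the work, as an engineer would, in place of code of your own. Each camera call takes 0.05 s, during which the arm holds its last target. There are 200 camera calls.

### The job

One of the two spindles in the deep sample bin has fallen over and leans across it under the retaining bar. Take the bar off and lay it on the rubber mat, tip the fallen spindle upright inside the bin (do not lift it out) so that it stands free on its flange in the half of the bin where its foot is, clear of the bar's place, then lay the bar back across the bin between its four tabs and let go. Leave the other spindle standing where it is and do not disturb the bottle or the V-block.

Things in the scene. Friction and masses are not known exactly. Their poses are not given: they have to be found in the camera images.
- bin: Light grey steel bin, open on top, fixed (place and yaw vary; its -x side faces the robot). Inside 165 (x) by 200 (y) mm, 160 deep; walls and floor 5 mm. Origin: centre of the underside; inner floor at z = 5 mm, rim at z = 165 mm. The side rims have lips out to y = +-119 mm, level with the rim.
- bar_place (a point): Where the bar's underside centre belongs: bin x = +25, y = 0, z = 165 mm (rim height). On each side rim (y = +-109) two steel tabs, 10 mm tall, 6 thick in x, 16 in y, leave a 36 mm gap for the bar (tabs centred at bin x = +4 and +46); the bar spans the bin along bin y.
- spindle: The fallen spindle, bare aluminium, 190 mm long, 0.2-0.4 kg: flange foot 48 mm dia, 14 thick; shaft 22 mm dia; steel collar 30 mm dia at 85-93 mm. Origin: centre of the flange's underside; z runs along the shaft to the head. It starts 40-47 degrees from vertical: flange edge on the floor in the bin's -x half, head against the +x wall just below the rim, in the bin's +y or -y half.
- spindle_head (a point): Centre of the fallen spindle's top end, 190 mm from its foot.
- neighbour: The other spindle, of the same shape and size, standing upright and loose in the bin's -x half, 74 to 96 mm to the side (bin y) of the fallen one. Origin: centre of its underside. Must stay as it is.
- bar: Loose plain steel-coloured bar 24 mm wide (x), 240 mm long (y), 20 mm tall (z), about 0.32 kg. Origin: centre of its underside. At the start it lies across the bin on the two side rims between the tabs, above the fallen spindle; its underside is then level with the rim.
- mat: Black rubber mat on the desk, 140 (x) by 290 (y) mm and 2 mm thick, fixed, clear of other things. Origin: centre of its underside.
- bottle: White plastic bottle, 52 mm in diameter, 130 mm tall, standing loose on the desk to the right (-y) of the bin and farther out. Origin: centre of its underside. Must stay where it is.
- vblock: Dark steel V-block 70 x 60 x 48 mm tall, loose on the desk beyond the mat. Origin: centre of its underside. Must stay where it is.
Not all that is in view belongs to the job. What is shaped like the spindle but turquoise or yellow is not meant.

How it is judged:
By the outcome, as a careful person would: the job done as asked, in the order asked, and still so for the second after the job is handed in, with the robot touching nothing.
It also fails if it takes over 72 s, if anything falls off the work surface, if the arm or the gripper's body presses on something with over 40 N, if the wrist force passes 120 N, or if a joint passes its speed limit or range.

## Working session

There is one attempt and no reset: what is moved stays moved. The work goes in short steps, Python scripts to look and compute and a shell command to move; the robot and the scene stay as the last step left them, time stands still between calls to the robot, and variables do not carry over. Pictures are saved under pics/ and viewed, about 8 in all and at most 12, crops included, and the job is handed in when it is done.

```bash
ls; mkdir -p pics; cat > h.py <<'E'
import numpy as np, cv2
from plant import get_state, read_camera
from scipy.spatial.transform import Rotation as R
def tcp():
    s=get_state(); T=np.eye(4); T[:3,:3]=R.from_quat(s["tcp_rot"]).as_matrix(); T[:3,3]=s["eef_pos"]; return T
def cam(name):
    W=tcp(); c=read_camera(name); im=c["img"]; f=200/np.tan(np.radians(c["fov_y"])/2)
    c["K"]=np.array([[f,0,c["cx"]],[0,f,c["cy"]],[0,0,1]]); c["d"]=np.array(c["distortion"],float)
    c["TW"]=np.array(c["T"]) if "T" in c else W@np.array(c["T_tool_cam"]); return c
def save(c,fn): cv2.imwrite("pics/"+fn,cv2.cvtColor(c["img"],cv2.COLOR_RGB2BGR)); np.savez("pics/"+fn+".npz",K=c["K"],d=c["d"],TW=c["TW"],img=c["img"])
def load(fn): return dict(np.load("pics/"+fn+".npz"))
def ray(c,p):
    q=cv2.undistortPoints(np.array([[p]],float),c["K"],c["d"])[0,0]; T=c["TW"]
    d=T[:3,:3]@[q[0],q[1],1]; return T[:3,3],d/np.linalg.norm(d)
def onz(c,p,z):
    o,d=ray(c,p); return o+d*(z-o[2])/d[2]
def two(c1,p1,c2,p2):
    o1,d1=ray(c1,p1);o2,d2=ray(c2,p2)
    t=np.linalg.lstsq(np.c_[d1,-d2],o2-o1,rcond=None)[0]
    a=o1+d1*t[0];b=o2+d2*t[1]; return (a+b)/2,np.linalg.norm(a-b)
def proj(c,P):
    Ti=np.linalg.inv(c["TW"]); return cv2.projectPoints(np.array(P,float).reshape(-1,3),cv2.Rodrigues(Ti[:3,:3])[0],Ti[:3,3],c["K"],c["d"])[0][:,0]
E
python3 - <<'E'
from h import *
np.set_printoptions(precision=3,suppress=True)
s=get_state(); print(s)
for n in ("top","scene"):
    c=cam(n); save(c,n+"0.png"); print(n,c["TW"],c["K"][0,0])
print(tcp())
c=cam("wrist"); print(c["T_tool_cam"])
E
```

```text
pics
{'time': 0.0, 'qpos': array([ 0.997,  0.287,  1.578, -0.   ,  1.279, -0.15 ]), 'dq': array([ 0.002, -0.   , -0.002,  0.001,  0.001,  0.   ]), 'joint_efforts': array([ -0.   , -40.596, -29.264,  -0.   ,   0.006,   0.   ]), 'eef_pos': array([0.277, 0.615, 0.241]), 'tcp_rot': array([ 0.594,  0.383, -0.384, -0.594]), 'contact_force': array([-0.298,  0.151,  0.562]), 'wrist_torque': array([ 0.032,  0.018, -0.042]), 'opening': 0.9979273948624489}
top [[ 0.    -0.997  0.083  0.406]
 [-1.     0.001  0.01  -0.031]
 [-0.01  -0.083 -0.996  1.526]
 [ 0.     0.     0.     1.   ]] 505.58310403910303
scene [[-0.838  0.354 -0.415  0.965]
 [ 0.545  0.536 -0.644  0.641]
 [-0.005 -0.766 -0.642  0.798]
 [ 0.     0.     0.     1.   ]] 374.01758904874595
[[ 0.411 -0.001 -0.912  0.277]
 [ 0.912 -0.002  0.411  0.615]
 [-0.002 -1.     0.     0.241]
 [ 0.     0.     0.     1.   ]]
[[ 1.    -0.    -0.     0.001]
 [ 0.    -0.299  0.954 -0.134]
 [-0.    -0.954 -0.299  0.077]
 [ 0.     0.     0.     1.   ]]
```

View pics/top0.png

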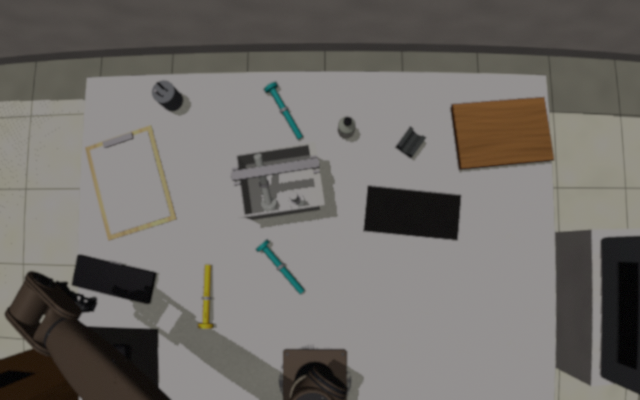

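View pics/scene0.png

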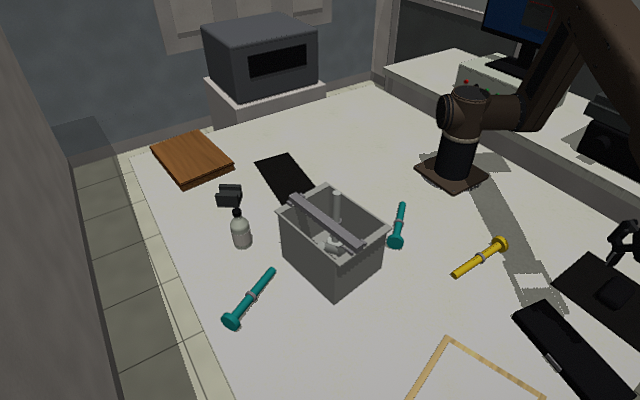

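The top view shows the bin at about (282,182), with the bar from (233,174) to (320,163). The mat is at (412,213), the bottle at (347,127) and the V-block at (410,142). The scene view shows the neighbour upright at (337,200) and the fallen spindle's foot near (335,243). Next I'll enlarge both views.

```bash
python3 - <<'E'
from h import *
np.set_printoptions(precision=3,suppress=True)
a=load("top0.png");b=load("scene0.png")
A=cv2.resize(a["img"][140:225,225:330],None,fx=5,fy=5,interpolation=cv2.INTER_CUBIC) if 0 else cv2.resize(a["img"][140:225,225:330],(400,324),interpolation=cv2.INTER_CUBIC)
B=cv2.resize(b["img"][175:310,265:400],(400,400),interpolation=cv2.INTER_CUBIC)
o=np.zeros((400,800,3),np.uint8);o[:324,:400]=A;o[:,400:]=B
o=np.clip(o.astype(float)*1.3,0,255).astype(np.uint8)
cv2.imwrite("pics/c1.png",o[:,:,::-1])
g=cv2.cvtColor(a["img"],cv2.COLOR_RGB2GRAY)
m=(g[170:250,350:480]<45).astype(np.uint8); cs=max(cv2.findContours(m,0,2)[0],key=cv2.contourArea)
r=cv2.minAreaRect(cs); bx=cv2.boxPoints(r)+[350,170]; print("mat",onz(a,bx.mean(0),.002),[onz(a,p,.002) for p in bx])
print("bar ends top z.185", onz(a,(233,174),.185),onz(a,(320,163),.185))
E
```

```text
mat [ 0.502 -0.295  0.002] [array([ 0.451, -0.148,  0.002]), array([ 0.582, -0.162,  0.002]), array([ 0.554, -0.446,  0.002]), array([ 0.423, -0.43 ,  0.002])]
bar ends top z.185 [0.595 0.217 0.185] [ 0.624 -0.018  0.185]
```

View pics/c1.png

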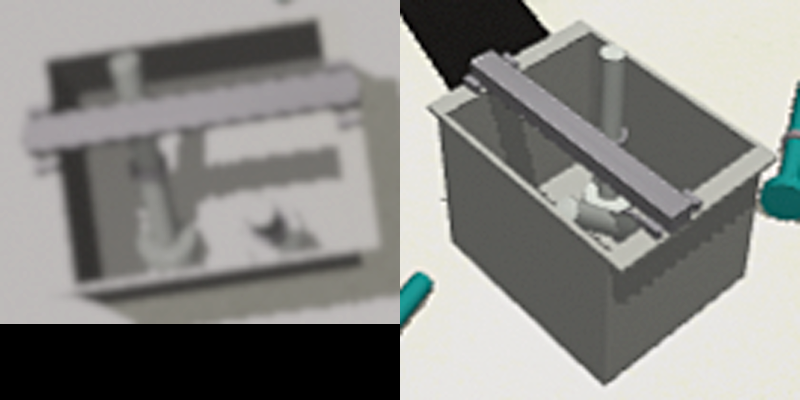

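The top crop shows the fallen head at about (125,60), its foot at (165,245) and the neighbour near (275,230). That puts the fallen spindle in the bin's +y half, and the bin yaw at about 7°. I'll move above the bar for a wrist look.

```bash

python3 -m inch '[{"x":-22,"z":-34,"y":-8},{"x":-22,"z":-34,"y":-8},{"x":-22,"z":-34,"y":-8},{"x":-22,"z":-34,"y":-8},{"x":-22,"z":-34,"y":-8}]' >/dev/null
python3 -m inch '[{"x":-22,"z":-34,"y":-8},{"x":-22,"z":-34,"y":-8},{"x":-22,"z":-34,"y":-8},{"x":-22,"z":-34,"y":-8},{"x":-22,"z":-34,"y":-8}]' >/dev/null
python3 -m inch '[{"x":-22,"z":-34,"y":-8},{"x":-22,"z":-34,"y":-8},{"x":-22,"z":-34,"y":-8},{"x":-22,"z":-34,"y":-8},{"x":-22,"z":-34,"y":-8}]' 
python3 -m inch '[{"ay":0.12},{"ay":0.12},{"ay":0.12},{"ay":0.12},{"ay":0.12}]' >/dev/null
python3 -m inch '[{"ay":0.12},{"ay":0.12},{"ay":0.12},{"ay":0.065},{}]'
python3 - <<'E'
from h import *
np.set_printoptions(precision=3,suppress=True)
c=cam("wrist"); save(c,"w1.png"); print(tcp(),get_state()["qpos"],c["K"][0,0])
E
```

```text
[[ 0.411 -0.001 -0.912  0.277]
 [ 0.912 -0.001  0.411  0.615]
 [-0.001 -1.     0.     0.241]
 [ 0.     0.     0.     1.   ]] [ 0.997  0.287  1.578  0.     1.279 -0.15 ] 278.1948220314501validation failed for argument at $[0]...
validation failed for argument at $[0]...
validation failed for argument at $[0]...
validation failed for argument at $[0]...
validation failed for argument at $[0]...
```

View pics/w1.png

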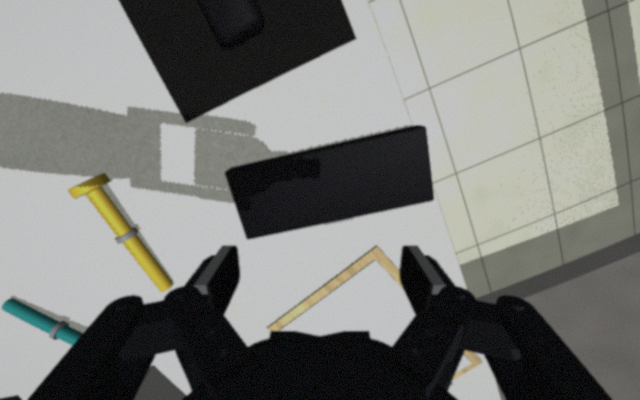

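The rows need every field, so nothing moved. The picture shows the start view with the gripper open.

```bash

python3 -m inch '[{"ax":0,"ay":0,"az":0,"x":-22,"y":-8,"z":-34,"hand":-1},{"ax":0,"ay":0,"az":0,"x":-22,"y":-8,"z":-34,"hand":-1},{"ax":0,"ay":0,"az":0,"x":-22,"y":-8,"z":-34,"hand":-1},{"ax":0,"ay":0,"az":0,"x":-22,"y":-8,"z":-34,"hand":-1},{"ax":0,"ay":0,"az":0,"x":-22,"y":-8,"z":-34,"hand":-1}]' && \
python3 -m inch '[{"ax":0,"ay":0,"az":0,"x":-22,"y":-8,"z":-34,"hand":-1},{"ax":0,"ay":0,"az":0,"x":-22,"y":-8,"z":-34,"hand":-1},{"ax":0,"ay":0,"az":0,"x":-22,"y":-8,"z":-34,"hand":-1},{"ax":0,"ay":0,"az":0,"x":-22,"y":-8,"z":-34,"hand":-1},{"ax":0,"ay":0,"az":0,"x":-22,"y":-8,"z":-34,"hand":-1}]' && \
python3 -m inch '[{"ax":0,"ay":0,"az":0,"x":-22,"y":-8,"z":-34,"hand":-1},{"ax":0,"ay":0,"az":0,"x":-22,"y":-8,"z":-34,"hand":-1},{"ax":0,"ay":0,"az":0,"x":-22,"y":-8,"z":-34,"hand":-1},{"ax":0,"ay":0,"az":0,"x":-22,"y":-8,"z":-34,"hand":-1},{"ax":0,"ay":0,"az":0,"x":-22,"y":-8,"z":-34,"hand":-1}]' && \
python3 -m inch '[{"ax":0,"ay":0.12,"az":0,"x":0,"y":0,"z":0,"hand":-1},{"ax":0,"ay":0.12,"az":0,"x":0,"y":0,"z":0,"hand":-1},{"ax":0,"ay":0.12,"az":0,"x":0,"y":0,"z":0,"hand":-1},{"ax":0,"ay":0.12,"az":0,"x":0,"y":0,"z":0,"hand":-1},{"ax":0,"ay":0.12,"az":0,"x":0,"y":0,"z":0,"hand":-1}]' && \
python3 -m inch '[{"ax":0,"ay":0.12,"az":0,"x":0,"y":0,"z":0,"hand":-1},{"ax":0,"ay":0.12,"az":0,"x":0,"y":0,"z":0,"hand":-1},{"ax":0,"ay":0.12,"az":0,"x":0,"y":0,"z":0,"hand":-1},{"ax":0,"ay":0.065,"az":0,"x":0,"y":0,"z":0,"hand":-1},{"ax":0,"ay":0,"az":0,"x":0,"y":0,"z":0,"hand":-1}]' && \
python3 - <<'E'
from h import *
np.set_printoptions(precision=3,suppress=True)
c=cam("wrist"); save(c,"w2.png"); print(tcp(),get_state()["qpos"])
E
```

```text
time: 0.62
eef_pos: [0.3877, 0.4435, 0.2824]
tcp_rot: [0.594, 0.384, -0.384, -0.594]
contact_force: [2.0, 1.0, -0.1]
opening: 0.999
time: 1.03
eef_pos: [0.4975, 0.2731, 0.3227]
tcp_rot: [-0.594, -0.384, 0.384, 0.594]
contact_force: [0.8, 0.2, 0.8]
opening: 0.998
time: 1.45
eef_pos: [0.6073, 0.1029, 0.3626]
tcp_rot: [-0.594, -0.384, 0.384, 0.594]
contact_force: [0.5, 1.2, 0.3]
opening: 0.999
time: 1.87
eef_pos: [0.6067, 0.1045, 0.3619]
tcp_rot: [-0.681, -0.189, 0.189, 0.682]
contact_force: [0.5, -0.2, -0.5]
opening: 1.0
time: 2.28
eef_pos: [0.6066, 0.1047, 0.362]
tcp_rot: [-0.706, -0.043, 0.043, 0.706]
contact_force: [-0.8, 0.3, 0.1]
opening: 1.0
[[ 0.992 -0.001 -0.123  0.607]
 [ 0.123  0.     0.992  0.105]
 [-0.001 -1.     0.     0.362]
 [ 0.     0.     0.     1.   ]] [ 0.006  0.091  1.586  0.     1.465 -0.117]
```

View pics/w2.png

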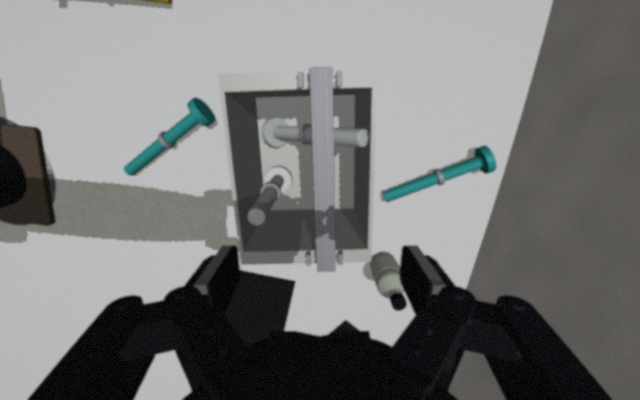

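The wrist view shows the bar from (321,68) to (326,271). The fallen head is at (362,138) and its foot at (273,133). The neighbour's head is at (258,215), with its foot at (280,180). The inner rim corners are about (226,93), (372,88), (368,249) and (243,250).

```bash
python3 - <<'E'
from h import *
np.set_printoptions(precision=4,suppress=True)
c=load("w2.png"); 
e=[onz(c,p,.185) for p in((311,68),(331.5,68),(335,271),(317,271))]
bc=np.mean(e,0); a=(e[0]+e[1])/2-(e[2]+e[3])/2; yaw=np.arctan2(-a[0],a[1]); print("bar",bc,"len",np.linalg.norm(a),"yaw",yaw,"w",np.linalg.norm(e[1]-e[0]),np.linalg.norm(e[2]-e[3]))
for p in((226,93),(372,88),(368,249),(243,250)): print("rim",onz(c,p,.165))
X=np.array([np.cos(yaw),np.sin(yaw),0]);Y=np.array([-X[1],X[0],0]);B=bc-25e-3*X; B[2]=0; print("bin",B)
f=lambda P:np.array([(P-B)@X,(P-B)@Y,P[2]])*1e3
for n,p,z in(("head",(364,138),.155),("foot",(273,133),.02),("nb head",(258,216),.195),("nb foot",(281,181),.019)): 
    P=onz(c,p,z);print(n,P,f(P))
t=load("top0.png"); P,g=two(c,(363,138),t,(257.8,155.5));print("head tri",P,g,f(P))
T=tcp();print("to bar dxyz tool(mm)",(T[:3,:3].T@(bc-T[:3,3]))*1e3)
E
```

```text
bar [0.6123 0.104  0.185 ] len 0.23979077751741554 yaw 0.14824283772573754 w 0.021190042566203205 0.023137876812564597
rim [0.4907 0.1868 0.165 ]
rim [0.6534 0.2115 0.165 ]
rim [0.6833 0.0128 0.165 ]
rim [ 0.518  -0.0089  0.165 ]
bin [0.5875 0.1003 0.    ]
head [0.6552 0.1549 0.155 ] [ 75.0234  43.9763 155.    ]
foot [0.5249 0.1341 0.02  ] [-56.9322  42.6697  20.    ]
nb head [0.541 0.055 0.195] [-52.7214 -37.9373 195.    ]
nb foot [0.545  0.0524 0.019 ] [-49.1865 -41.0443  19.    ]
head tri [0.653  0.1546 0.1517] 0.0031853732538342982 [ 72.7318  44.0235 151.736 ]
to bar dxyz tool(mm) [  5.6182 177.0296  -1.48  ]
```

```bash

python3 -m inch '[{"ax":0,"ay":-0.025,"az":0,"x":6,"y":20,"z":3,"hand":-0.2},{"ax":0,"ay":0,"az":0,"x":0,"y":35,"z":0,"hand":-0.2},{"ax":0,"ay":0,"az":0,"x":0,"y":35,"z":0,"hand":-0.2},{"ax":0,"ay":0,"az":0,"x":0,"y":35,"z":0,"hand":-0.2},{"ax":0,"ay":0,"az":0,"x":0,"y":25,"z":0,"hand":-0.2}]' 60 && \
python3 -m inch '[{"ax":0,"ay":0,"az":0,"x":0,"y":20,"z":0,"hand":-0.2},{"ax":0,"ay":0,"az":0,"x":0,"y":15,"z":0,"hand":-0.2},{"ax":0,"ay":0,"az":0,"x":0,"y":10,"z":0,"hand":-0.2},{"ax":0,"ay":0,"az":0,"x":0,"y":0,"z":0,"hand":-0.2},{"ax":0,"ay":0,"az":0,"x":0,"y":0,"z":0,"hand":-0.2}]' && \
python3 -m inch '[{"ax":0,"ay":0,"az":0,"x":0,"y":0,"z":0,"hand":1},{"ax":0,"ay":0,"az":0,"x":0,"y":0,"z":0,"hand":1},{"ax":0,"ay":0,"az":0,"x":0,"y":0,"z":0,"hand":1},{"ax":0,"ay":0,"az":0,"x":0,"y":0,"z":0,"hand":1},{"ax":0,"ay":0,"az":0,"x":0,"y":0,"z":0,"hand":1}]'
```

```text
time: 2.75
eef_pos: [0.6108, 0.1085, 0.2085]
tcp_rot: [-0.705, -0.051, 0.054, 0.705]
contact_force: [0.8, 0.2, -1.3]
opening: 0.598
time: 3.17
eef_pos: [0.6123, 0.1085, 0.1673]
tcp_rot: [-0.705, -0.052, 0.052, 0.705]
contact_force: [1.3, 0.9, -0.1]
opening: 0.6
time: 3.58
eef_pos: [0.6132, 0.1085, 0.1695]
tcp_rot: [0.705, 0.053, -0.051, -0.705]
contact_force: [-1.6, -0.5, 6.1]
opening: 0.271
```

Opening 0.27 is about 23 mm, so the bar is gripped. However, the tips sit below its underside and would hit the mat when I lay it down. I'll regrip 12 mm higher, then lift and carry.

```bash

python3 -m inch '[{"ax":0,"ay":0,"az":0,"x":0,"y":0,"z":0,"hand":-0.2},{"ax":0,"ay":0,"az":0,"x":0,"y":0,"z":0,"hand":-0.2},{"ax":0,"ay":0,"az":0,"x":0,"y":0,"z":0,"hand":-0.2},{"ax":0,"ay":0,"az":0,"x":0,"y":-12,"z":-4,"hand":-0.2},{"ax":0,"ay":0,"az":0,"x":0,"y":0,"z":0,"hand":-0.2}]' && \
python3 -m inch '[{"ax":0,"ay":0,"az":0,"x":0,"y":0,"z":0,"hand":1},{"ax":0,"ay":0,"az":0,"x":0,"y":0,"z":0,"hand":1},{"ax":0,"ay":0,"az":0,"x":0,"y":0,"z":0,"hand":1},{"ax":0,"ay":0,"az":0,"x":0,"y":0,"z":0,"hand":1},{"ax":0,"ay":0,"az":0,"x":0,"y":0,"z":0,"hand":1}]' && \
python3 -m inch '[{"ax":0,"ay":0,"az":0,"x":0,"y":-10,"z":0,"hand":1},{"ax":0,"ay":0,"az":0,"x":0,"y":-20,"z":0,"hand":1},{"ax":0,"ay":0,"az":0,"x":0,"y":-25,"z":0,"hand":1},{"ax":0,"ay":0,"az":0,"x":0,"y":-25,"z":0,"hand":1},{"ax":0,"ay":0,"az":0,"x":0,"y":0,"z":0,"hand":1}]'
```

```text
time: 4.0
eef_pos: [0.614, 0.104, 0.1815]
tcp_rot: [0.705, 0.053, -0.051, -0.705]
contact_force: [-0.1, -0.2, 0.5]
opening: 0.597
time: 4.42
eef_pos: [0.6133, 0.1045, 0.1799]
tcp_rot: [0.705, 0.052, -0.052, -0.705]
contact_force: [-0.7, -0.2, 3.4]
opening: 0.261
time: 4.83
eef_pos: [0.615, 0.1047, 0.265]
tcp_rot: [0.705, 0.055, -0.049, -0.705]
contact_force: [1.0, 0.3, -1.8]
opening: 0.262
```

```bash

python3 -m inch '[{"ax":0,"ay":0,"az":0,"x":-15.5,"y":0,"z":-34.5,"hand":1},{"ax":0,"ay":0,"az":0,"x":-15.5,"y":0,"z":-34.5,"hand":1},{"ax":0,"ay":0,"az":0,"x":-15.5,"y":0,"z":-34.5,"hand":1},{"ax":0,"ay":0,"az":0,"x":-15.5,"y":0,"z":-34.5,"hand":1},{"ax":0,"ay":0,"az":0,"x":-15.5,"y":0,"z":-34.5,"hand":1}]' && \
python3 -m inch '[{"ax":0,"ay":0,"az":0,"x":-15.5,"y":0,"z":-34.5,"hand":1},{"ax":0,"ay":0,"az":0,"x":-15.5,"y":0,"z":-34.5,"hand":1},{"ax":0,"ay":0,"az":0,"x":-15.5,"y":0,"z":-34.5,"hand":1},{"ax":0,"ay":0,"az":0,"x":-15.5,"y":0,"z":-34.5,"hand":1},{"ax":0,"ay":0,"az":0,"x":-15.5,"y":0,"z":-34.5,"hand":1}]' && \
python3 -m inch '[{"ax":0,"ay":0,"az":0,"x":-15.5,"y":0,"z":-34.5,"hand":1},{"ax":0,"ay":0.1,"az":0,"x":0,"y":35,"z":0,"hand":1},{"ax":0,"ay":0.1,"az":0,"x":0,"y":35,"z":0,"hand":1},{"ax":0,"ay":0.05,"az":0,"x":0,"y":35,"z":0,"hand":1},{"ax":0,"ay":0,"az":0,"x":0,"y":35,"z":0,"hand":1}]' && \
python3 -m inch '[{"ax":0,"ay":0,"az":0,"x":0,"y":30,"z":0,"hand":1},{"ax":0,"ay":0,"az":0,"x":0,"y":25,"z":0,"hand":1},{"ax":0,"ay":0,"az":0,"x":0,"y":20,"z":0,"hand":1},{"ax":0,"ay":0,"az":0,"x":0,"y":10,"z":0,"hand":1},{"ax":0,"ay":0,"az":0,"x":0,"y":0,"z":0,"hand":1}]'
```

```text
time: 5.25
eef_pos: [0.5596, -0.0784, 0.2567]
tcp_rot: [-0.705, -0.051, 0.053, 0.706]
contact_force: [1.1, -0.8, -2.9]
opening: 0.263
time: 5.67
eef_pos: [0.5084, -0.2604, 0.2567]
tcp_rot: [-0.704, -0.051, 0.053, 0.706]
contact_force: [1.0, 0.2, -3.5]
opening: 0.262
time: 6.08
eef_pos: [0.4982, -0.2952, 0.1157]
tcp_rot: [-0.705, 0.038, -0.037, 0.707]
contact_force: [0.4, 0.1, -4.1]
opening: 0.263
time: 6.5
eef_pos: [0.497, -0.2934, 0.0298]
tcp_rot: [-0.704, 0.039, -0.034, 0.708]
contact_force: [-0.7, -0.2, -4.1]
opening: 0.261
```

```bash

python3 -m inch '[{"ax":0,"ay":0,"az":0,"x":0,"y":5,"z":0,"hand":1},{"ax":0,"ay":0,"az":0,"x":0,"y":3,"z":0,"hand":1},{"ax":0,"ay":0,"az":0,"x":0,"y":2,"z":0,"hand":1},{"ax":0,"ay":0,"az":0,"x":0,"y":0,"z":0,"hand":1}]' && \
python3 -m inch '[{"ax":0,"ay":0,"az":0,"x":0,"y":2,"z":0,"hand":1},{"ax":0,"ay":0,"az":0,"x":0,"y":0,"z":0,"hand":1}]'
```

```text
time: 6.83
eef_pos: [0.5003, -0.2962, 0.0251]
tcp_rot: [0.707, -0.036, 0.037, -0.706]
contact_force: [-0.3, 0.4, -3.0]
opening: 0.262
time: 7.0
eef_pos: [0.5001, -0.2961, 0.0228]
tcp_rot: [0.706, -0.036, 0.037, -0.706]
contact_force: [-0.4, 0.2, -3.3]
opening: 0.262
```

```bash

python3 -m inch '[{"ax":0,"ay":0,"az":0,"x":0,"y":2,"z":0,"hand":1},{"ax":0,"ay":0,"az":0,"x":0,"y":2,"z":0,"hand":1},{"ax":0,"ay":0,"az":0,"x":0,"y":0,"z":0,"hand":1}]' && \
python3 -m inch '[{"ax":0,"ay":0,"az":0,"x":0,"y":1.5,"z":0,"hand":1},{"ax":0,"ay":0,"az":0,"x":0,"y":0,"z":0,"hand":1}]'
```

```text
time: 7.25
eef_pos: [0.4996, -0.2957, 0.0179]
tcp_rot: [-0.706, 0.037, -0.036, 0.706]
contact_force: [0.5, -0.4, -3.2]
opening: 0.263
time: 7.42
eef_pos: [0.5, -0.296, 0.0169]
tcp_rot: [0.706, -0.036, 0.036, -0.706]
contact_force: [0.2, 1.0, -2.6]
opening: 0.266
```

```bash

python3 -m inch '[{"ax":0,"ay":0,"az":0,"x":0,"y":1,"z":0,"hand":1},{"ax":0,"ay":0,"az":0,"x":0,"y":0,"z":0,"hand":-0.2},{"ax":0,"ay":0,"az":0,"x":0,"y":0,"z":0,"hand":-0.2},{"ax":0,"ay":0,"az":0,"x":0,"y":0,"z":0,"hand":-0.2},{"ax":0,"ay":0,"az":0,"x":0,"y":-15,"z":0,"hand":-0.2}]' && \
python3 -m inch '[{"ax":0,"ay":0,"az":0,"x":0,"y":-40,"z":0,"hand":-0.2},{"ax":0,"ay":0,"az":0,"x":0,"y":-40,"z":0,"hand":-0.2},{"ax":0,"ay":0,"az":0,"x":0,"y":-40,"z":0,"hand":-0.2},{"ax":0,"ay":0,"az":0,"x":0,"y":-40,"z":0,"hand":-0.2},{"ax":0,"ay":0,"az":0,"x":0,"y":-40,"z":0,"hand":-0.2}]' && \
python3 -m inch '[{"ax":0,"ay":0,"az":0,"x":7.6,"y":-9,"z":38.3,"hand":-0.2},{"ax":0,"ay":0,"az":0,"x":7.6,"y":-9,"z":38.3,"hand":-0.2},{"ax":0,"ay":0,"az":0,"x":7.6,"y":-9,"z":38.3,"hand":-0.2},{"ax":0,"ay":0,"az":0,"x":7.6,"y":-9,"z":38.3,"hand":-0.2},{"ax":0,"ay":0,"az":0,"x":7.6,"y":-9,"z":38.3,"hand":-0.2}]' && \
python3 -m inch '[{"ax":0,"ay":0,"az":0,"x":7.6,"y":-9,"z":38.3,"hand":-0.2},{"ax":0,"ay":0,"az":0,"x":7.6,"y":-9,"z":38.3,"hand":-0.2},{"ax":0,"ay":0,"az":0,"x":7.6,"y":-9,"z":38.3,"hand":-0.2},{"ax":0,"ay":0,"az":0,"x":7.6,"y":-9,"z":38.3,"hand":-0.2},{"ax":0,"ay":0,"az":0,"x":7.6,"y":-9,"z":38.3,"hand":-0.2}]' && \
python3 -m inch '[{"ax":0,"ay":0,"az":0,"x":7.6,"y":-9,"z":38.3,"hand":-0.2},{"ax":0,"ay":0,"az":0,"x":7.6,"y":-9,"z":38.3,"hand":-0.2},{"ax":0,"ay":0.12,"az":0,"x":0,"y":0,"z":0,"hand":-0.2},{"ax":0,"ay":0.12,"az":0,"x":0,"y":0,"z":0,"hand":-0.2},{"ax":0,"ay":0.12,"az":0,"x":0,"y":0,"z":0,"hand":-0.2}]' && \
python3 -m inch '[{"ax":0,"ay":0.12,"az":0,"x":0,"y":0,"z":0,"hand":-0.2},{"ax":0,"ay":0.12,"az":0,"x":0,"y":0,"z":0,"hand":-0.2},{"ax":0,"ay":0.12,"az":0,"x":0,"y":0,"z":0,"hand":-0.2},{"ax":0,"ay":0.12,"az":0,"x":0,"y":0,"z":0,"hand":-0.2},{"ax":0,"ay":0.12,"az":0,"x":0,"y":0,"z":0,"hand":-0.2}]' && \
python3 -m inch '[{"ax":0,"ay":0.12,"az":0,"x":0,"y":0,"z":0,"hand":-0.2},{"ax":0,"ay":0.12,"az":0,"x":0,"y":0,"z":0,"hand":-0.2},{"ax":0,"ay":0.12,"az":0,"x":0,"y":0,"z":0,"hand":-0.2},{"ax":0,"ay":0,"az":0,"x":0,"y":0,"z":0,"hand":-0.2}]'
python3 - <<'E'
from h import *
np.set_printoptions(precision=3,suppress=True)
c=cam("wrist"); save(c,"w3.png"); print(tcp(),get_state()["qpos"])
c=cam("top"); save(c,"top3.png")
E
```

```text
time: 7.83
eef_pos: [0.4982, -0.2945, 0.0283]
tcp_rot: [-0.705, 0.038, -0.035, 0.707]
contact_force: [-1.2, -0.1, -0.2]
opening: 0.6
time: 8.25
eef_pos: [0.4997, -0.2957, 0.233]
tcp_rot: [0.706, -0.036, 0.037, -0.706]
contact_force: [0.7, -0.6, 0.7]
opening: 0.602
time: 8.67
eef_pos: [0.5576, -0.1077, 0.2767]
tcp_rot: [0.706, -0.036, 0.037, -0.706]
contact_force: [0.9, 0.1, -0.7]
opening: 0.603
time: 9.08
eef_pos: [0.6151, 0.0793, 0.3215]
tcp_rot: [0.706, -0.036, 0.037, -0.706]
contact_force: [-0.1, -0.9, 0.1]
opening: 0.597
time: 9.5
eef_pos: [0.638, 0.1531, 0.3389]
tcp_rot: [-0.688, 0.163, -0.164, 0.688]
contact_force: [-0.4, -0.5, 0.8]
opening: 0.6
time: 9.92
eef_pos: [0.6378, 0.1519, 0.3388]
tcp_rot: [-0.608, 0.36, -0.36, 0.609]
contact_force: [0.1, -0.0, 0.2]
opening: 0.601
time: 10.25
eef_pos: [0.6379, 0.1519, 0.3388]
tcp_rot: [-0.535, 0.462, -0.462, 0.535]
contact_force: [0.4, 0.7, -0.1]
opening: 0.601
[[ 0.15   0.     0.989  0.638]
 [-0.989  0.     0.15   0.152]
 [ 0.    -1.     0.     0.339]
 [ 0.     0.     0.     1.   ]] [0.079 0.189 1.518 0.    1.434 1.5  ]
```

View pics/w3.png

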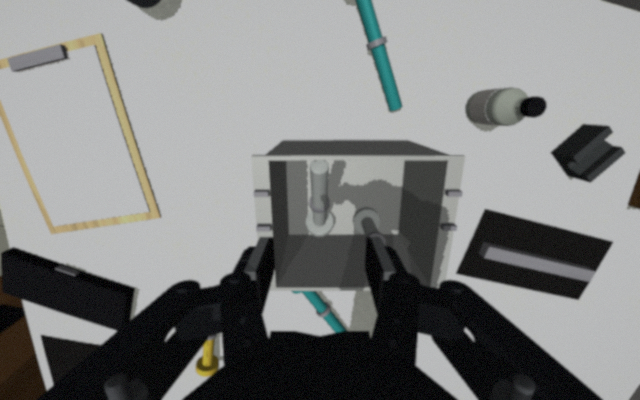

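The view shows the bar lying on the mat at (535,263), the fallen head at (319,165) and its flange at (320,222). The neighbour's foot is at (368,220), and the tabs are at (261,193), (261,226), (453,193) and (448,226).

```bash
python3 - <<'E'
from h import *
np.set_printoptions(precision=4,suppress=True)
c=load("w2.png");d=load("w3.png")
yaw=.149;B=np.array([.587,.1004,0]);X=np.array([np.cos(yaw),np.sin(yaw),0]);Y=np.array([-X[1],X[0],0])
f=lambda P:np.array([(P-B)@X,(P-B)@Y,P[2]])*1e3
for n,p,q in(("head",(363,138),(319,165)),("flange",(274,132),(320,222)),("nbfoot",(281,180),(368,219)),("tab",(339,79),(261,193)),("tab",(300,80),(262,226)),("tab",(341,257),(453,193)),("tab",(310,257),(448,226))):
    P,g=two(c,p,d,q);print(n,P,f(P),"gap",g*1e3)
t=np.mean([onz(d,p,.175) for p in((261,193),(262,226),(453,193),(448,226))],0);print("tabs centre(25,0)",f(t))
for th in (40,43,45,47):
    r=np.radians(th);hx=82.5-11*np.cos(r);hz=5+24*np.sin(r)+190*np.cos(r);fx=hx-190*np.sin(r);fz=5+24*np.sin(r)
    pts=[B+X*a/1e3+Y*.044+[0,0,z/1e3] for a,z in((hx,hz),(fx+14*np.sin(r),fz+14*np.cos(r)),(fx,fz))]
    print(th,(hx,hz,fx,fz),proj(c,pts),proj(d,pts))
for n in("w2.png","w3.png"):
    im=load(n)["img"]
cv2.imwrite("pics/c2.png",np.hstack([cv2.resize(c["img"][80:260,215:385],(400,424)),cv2.resize(d["img"][145:295,265:445],(400,424))])[:,:,::-1]*1)
E
```

```text
head [0.6532 0.1553 0.16  ] [ 73.6578  44.4691 160.0221] gap 0.4269900827823221
flange [0.5264 0.1356 0.0199] [-54.6953  43.765   19.8503] gap 0.6837288345408273
nbfoot [0.5451 0.0541 0.022 ] [-48.3496 -39.5229  22.0117] gap 1.750286715770336
tab [0.6149 0.2156 0.1738] [ 44.7057 109.7842 173.7524] gap 0.5006906155747872
tab [0.573  0.2108 0.1701] [  2.5783 111.2131 170.0642] gap 2.4062944512901567
tab [0.6474 0.0032 0.1776] [  45.2648 -105.0418  177.5563] gap 0.7695371078880393
tab [ 0.6076 -0.0023  0.177 ] [   5.102  -104.6426  177.0312] gap 1.5815894839893134
tabs centre(25,0) [ 24.6316   1.9251 175.    ]
40 (np.float64(74.07351112569124), np.float64(165.97534682508277), np.float64(-48.056134714751224), np.float64(20.426902632476942)) [[364.1663 138.7243]
 [282.375  132.3018]
 [277.8363 131.9598]] [[319.5993 165.7017]
 [319.6656 215.9969]
 [319.6689 218.5549]]
43 (np.float64(74.45510928218913), np.float64(160.32516394914234), np.float64(-55.124579129685586), np.float64(21.367960641499963)) [[363.7526 138.2309]
 [278.373  132.4503]
 [273.5504 132.1398]] [[319.5893 164.4121]
 [319.6779 219.6565]
 [319.6824 222.5061]]
45 (np.float64(74.72182540694797), np.float64(156.32085117392117), np.float64(-59.628463018496035), np.float64(21.97056274847714)) [[363.4644 137.891 ]
 [275.8242 132.5443]
 [270.8126 132.2557]] [[319.5824 163.5273]
 [319.6856 221.9687]
 [319.6909 225.0135]]
47 (np.float64(74.99801803931251), np.float64(152.1321772507348), np.float64(-63.95918526832986), np.float64(22.552488838860093)) [[363.1677 137.5437]
 [273.3751 132.6341]
 [268.175  132.368 ]] [[319.5753 162.6261]
 [319.693  224.1765]
 [319.6991 227.4172]]
```

View pics/c2.png

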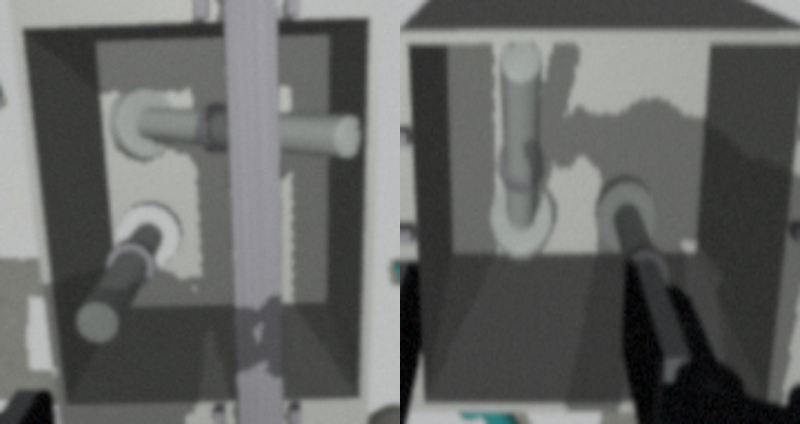

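```bash

python3 -m inch '[{"ax":-0.1,"ay":0,"az":0,"x":0,"y":0,"z":0,"hand":-0.2},{"ax":-0.1,"ay":0,"az":0,"x":0,"y":0,"z":0,"hand":-0.2},{"ax":0,"ay":0,"az":0,"x":0,"y":35,"z":6.5,"hand":-0.2},{"ax":0,"ay":0,"az":0,"x":0,"y":35,"z":6.5,"hand":-0.2},{"ax":0,"ay":0,"az":0,"x":0,"y":35,"z":6.5,"hand":-0.2}]' 60 && \
python3 -m inch '[{"ax":0,"ay":0,"az":0,"x":0,"y":30,"z":6,"hand":-0.2},{"ax":0,"ay":0,"az":0,"x":0,"y":27,"z":5,"hand":-0.2},{"ax":0,"ay":0,"az":0,"x":0,"y":22,"z":4,"hand":-0.2},{"ax":0,"ay":0,"az":0,"x":0,"y":18,"z":4,"hand":-0.2},{"ax":0,"ay":0,"az":0,"x":0,"y":0,"z":0,"hand":-0.2}]' && \
python3 - <<'E'
from h import *
np.set_printoptions(precision=3,suppress=True)
yaw=.149;B=np.array([.587,.1004,0]);X=np.array([np.cos(yaw),np.sin(yaw),0]);Y=np.array([-X[1],X[0],0])
T=tcp();P=T[:3,3];print("TCP bin",(P-B)@X,(P-B)@Y,P[2]);print(T)
c=cam("wrist");save(c,"w4.png")
E
```

```text
time: 10.77
eef_pos: [0.6368, 0.1517, 0.2314]
tcp_rot: [0.586, -0.504, 0.413, -0.481]
contact_force: [1.7, -0.4, -0.5]
opening: 0.604
time: 11.18
eef_pos: [0.633, 0.1511, 0.1284]
tcp_rot: [0.589, -0.507, 0.411, -0.478]
contact_force: [0.1, -0.9, -1.0]
opening: 0.602
TCP bin 0.053056498808993324 0.04328256701351065 0.12836587646869446
[[ 0.149 -0.204  0.968  0.633]
 [-0.989 -0.03   0.146  0.151]
 [-0.001 -0.979 -0.206  0.128]
 [ 0.     0.     0.     1.   ]]
```

View pics/w4.png

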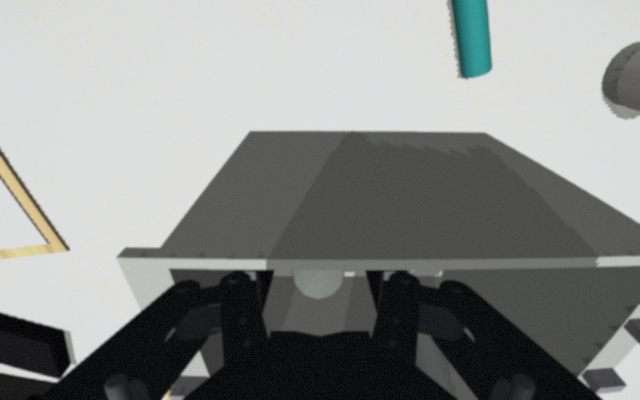

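The head at (318,280) is centred between the fingers at (268,280) and (370,280). I'll close and work out the tipping arc.

```bash

python3 -m inch '[{"ax":0,"ay":0,"az":0,"x":0,"y":0,"z":0,"hand":1},{"ax":0,"ay":0,"az":0,"x":0,"y":0,"z":0,"hand":1},{"ax":0,"ay":0,"az":0,"x":0,"y":0,"z":0,"hand":1},{"ax":0,"ay":0,"az":0,"x":0,"y":0,"z":0,"hand":1},{"ax":0,"ay":0,"az":0,"x":0,"y":0,"z":0,"hand":1}]' 60 && \
python3 - <<'E'
from h import *
np.set_printoptions(precision=3,suppress=True)
yaw=.149;B=np.array([.587,.1004,0]);X=np.array([np.cos(yaw),np.sin(yaw),0]);Y=np.array([-X[1],X[0],0])
T=tcp();P=T[:3,3]-B;p=np.array([P@X,P[2]])*1e3;y=T[:3,1];tilt=np.arctan2(y@X,-y[2]);print("tcp",p,"y",P@Y,"tilt",tilt)
th0=.768
fo=lambda th,k:np.array([-40.1+15*k-24*np.cos(th),5+24*np.sin(th)+2*min(1,3*k)])   # foot centre
ax=lambda th:np.array([np.sin(th),np.cos(th)]); nn=lambda th:np.array([np.cos(th),-np.sin(th)])
r=p-fo(th0,0); a,b=r@ax(th0),r@nn(th0); print("s,n",a,b)
N=10;prev=p
for i in range(1,N+1):
    k=i/N;th=th0*(1-k);q=fo(th,k)+a*ax(th)+b*nn(th);d=q-prev;prev=q
    t=tilt+th0*(i-1)/N  # tool y=(sin t,-cos t), z=(cos t, sin t)
    print(i,"ax %.4f y %.1f z %.1f"%(th0/N,d@[np.sin(t),-np.cos(t)],d@[np.cos(t),np.sin(t)]),q)
E
```

```text
time: 11.65
eef_pos: [0.6366, 0.1519, 0.1355]
tcp_rot: [0.585, -0.505, 0.414, -0.481]
contact_force: [0.2, 1.0, 3.9]
opening: 0.24
tcp [ 56.73  135.455] y 0.04353340117460831 tilt -0.19604460049312203
s,n 161.10385689904308 3.0234790939689455
1 ax 0.0768 y -5.8 z -10.1 [ 47.936 143.099]
2 ax 0.0768 y -5.7 z -10.1 [ 38.631 149.933]
3 ax 0.0768 y -5.6 z -10.0 [ 28.88 155.92]
4 ax 0.0768 y -5.1 z -10.0 [ 18.749 160.628]
5 ax 0.0768 y -4.7 z -10.0 [  8.306 164.23 ]
6 ax 0.0768 y -4.6 z -10.0 [ -2.378 166.905]
7 ax 0.0768 y -4.5 z -10.0 [-13.231 168.637]
8 ax 0.0768 y -4.4 z -10.1 [-24.181 169.416]
9 ax 0.0768 y -4.3 z -10.1 [-35.154 169.238]
10 ax 0.0768 y -4.2 z -10.1 [-46.077 168.104]
```

```bash

python3 -m inch '[{"ax":0.077,"ay":0,"az":0,"x":0,"y":-6,"z":-10,"hand":1},{"ax":0.077,"ay":0,"az":0,"x":0,"y":-6,"z":-10,"hand":1},{"ax":0.077,"ay":0,"az":0,"x":0,"y":-5.5,"z":-10,"hand":1},{"ax":0,"ay":0,"az":0,"x":0,"y":0,"z":0,"hand":1}]' && \
python3 -m inch '[{"ax":0.077,"ay":0,"az":0,"x":0,"y":-5,"z":-10,"hand":1},{"ax":0.077,"ay":0,"az":0,"x":0,"y":-4.7,"z":-10,"hand":1},{"ax":0.077,"ay":0,"az":0,"x":0,"y":-4.6,"z":-10,"hand":1},{"ax":0,"ay":0,"az":0,"x":0,"y":0,"z":0,"hand":1}]'
python3 - <<'E'
from h import *
c=cam("scene");save(c,"s5.png")
E
```

```text
time: 11.98
eef_pos: [0.6053, 0.1475, 0.1545]
tcp_rot: [-0.527, 0.454, -0.469, 0.544]
contact_force: [0.2, 0.4, -2.8]
opening: 0.244
time: 12.32
eef_pos: [0.5751, 0.1428, 0.1652]
tcp_rot: [-0.461, 0.397, -0.518, 0.601]
contact_force: [0.7, 0.1, -2.2]
opening: 0.245
```

```bash

python3 -m inch '[{"ax":0.077,"ay":0,"az":0,"x":0,"y":-4.5,"z":-10,"hand":1},{"ax":0.077,"ay":0,"az":0,"x":0,"y":-4.4,"z":-10,"hand":1},{"ax":0.077,"ay":0,"az":0,"x":0,"y":-4.3,"z":-10,"hand":1},{"ax":0.077,"ay":0,"az":0,"x":0,"y":-4.2,"z":-10,"hand":1},{"ax":0,"ay":0,"az":0,"x":0,"y":0,"z":0,"hand":1}]' && \
python3 -m inch '[{"ax":0,"ay":0,"az":0,"x":0,"y":0,"z":0,"hand":1},{"ax":0,"ay":0,"az":0,"x":0,"y":0,"z":0,"hand":1}]'
python3 - <<'E'
from h import *
np.set_printoptions(precision=3,suppress=True)
yaw=.149;B=np.array([.587,.1004,0]);X=np.array([np.cos(yaw),np.sin(yaw),0]);Y=np.array([-X[1],X[0],0])
T=tcp();P=T[:3,3]-B;y=T[:3,1];print(P@X,P@Y,P[2],np.arctan2(y@X,-y[2]))
c=cam("scene");save(c,"s6.png");w=cam("wrist");save(w,"w6.png")
A=cv2.resize(c["img"][150:310,265:425],(400,400),interpolation=cv2.INTER_CUBIC)
B=cv2.resize(w["img"],(400,250));o=np.zeros((400,800,3),np.uint8);o[:,:400]=A;o[:250,400:]=B
cv2.imwrite("pics/c6.png",o[:,:,::-1])
E
```

```text
time: 12.78
eef_pos: [0.5335, 0.1364, 0.167]
tcp_rot: [-0.363, 0.312, -0.573, 0.665]
contact_force: [-0.7, -0.5, 0.7]
opening: 0.244
time: 12.95
eef_pos: [0.5348, 0.1364, 0.1669]
tcp_rot: [-0.364, 0.314, -0.572, 0.664]
contact_force: [-3.3, -0.7, 3.2]
opening: 0.239
-0.04626411192487323 0.043396914554057586 0.16691496811508486 0.5677441392539577
```

View pics/c6.png

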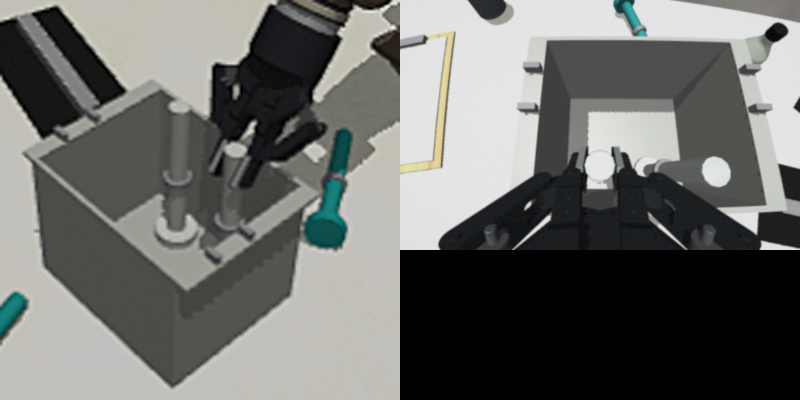

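The spindle is upright and touching the floor; its head is at (235,150) in the crop, with the neighbour standing at (180,105). I'll release it gently and back out.

```bash

python3 -m inch '[{"ax":0,"ay":0,"az":0,"x":0,"y":0,"z":0,"hand":0.4},{"ax":0,"ay":0,"az":0,"x":0,"y":0,"z":0,"hand":0.2},{"ax":0,"ay":0,"az":0,"x":0,"y":0,"z":0,"hand":0.1},{"ax":0,"ay":0,"az":0,"x":0,"y":0,"z":0,"hand":0},{"ax":0,"ay":0,"az":0,"x":0,"y":0,"z":0,"hand":0}]' && \
python3 -m inch '[{"ax":0,"ay":0,"az":0,"x":0,"y":-10,"z":0,"hand":0},{"ax":0,"ay":0,"az":0,"x":0,"y":-20,"z":0,"hand":0},{"ax":0,"ay":0,"az":0,"x":0,"y":-30,"z":0,"hand":0},{"ax":0,"ay":0,"az":0,"x":0,"y":-35,"z":0,"hand":0},{"ax":0,"ay":0,"az":0,"x":0,"y":-35,"z":0,"hand":0}]' && \
python3 -m inch '[{"ax":-0.12,"ay":0,"az":0,"x":0,"y":-30,"z":0,"hand":0},{"ax":-0.12,"ay":0,"az":0,"x":0,"y":-20,"z":0,"hand":0},{"ax":-0.12,"ay":0,"az":0,"x":0,"y":0,"z":0,"hand":0},{"ax":-0.12,"ay":0,"az":0,"x":0,"y":0,"z":0,"hand":0},{"ax":-0.088,"ay":0,"az":0,"x":0,"y":0,"z":0,"hand":0}]'
python3 - <<'E'
from h import *
np.set_printoptions(precision=3,suppress=True)
print(tcp())
c=cam("scene");save(c,"s7.png");t=cam("top");save(t,"top7.png");w=cam("wrist");save(w,"w7.png")
A=cv2.resize(c["img"][150:310,265:425],(400,400),interpolation=cv2.INTER_CUBIC)
B=cv2.resize(w["img"],(400,250));o=np.zeros((450,800,3),np.uint8);o[:400,:400]=A;o[:250,400:]=B
o[250:450,400:]=cv2.resize(t["img"][140:240,280:480],(400,200))
cv2.imwrite("pics/c7.png",o[:,:,::-1])
E
```

```text
time: 13.47
eef_pos: [0.5345, 0.1365, 0.1666]
tcp_rot: [-0.363, 0.313, -0.573, 0.665]
contact_force: [-0.3, 0.2, 1.7]
opening: 0.501
time: 13.88
eef_pos: [0.4638, 0.1261, 0.2764]
tcp_rot: [-0.364, 0.314, -0.573, 0.664]
contact_force: [0.4, -0.7, 0.4]
opening: 0.501
time: 14.3
eef_pos: [0.4417, 0.1227, 0.3204]
tcp_rot: [-0.535, 0.461, -0.463, 0.537]
contact_force: [0.3, -0.1, 0.0]
opening: 0.5
[[ 0.147  0.004  0.989  0.442]
 [-0.989  0.     0.147  0.123]
 [ 0.    -1.     0.004  0.32 ]
 [ 0.     0.     0.     1.   ]]
```

View pics/c7.png

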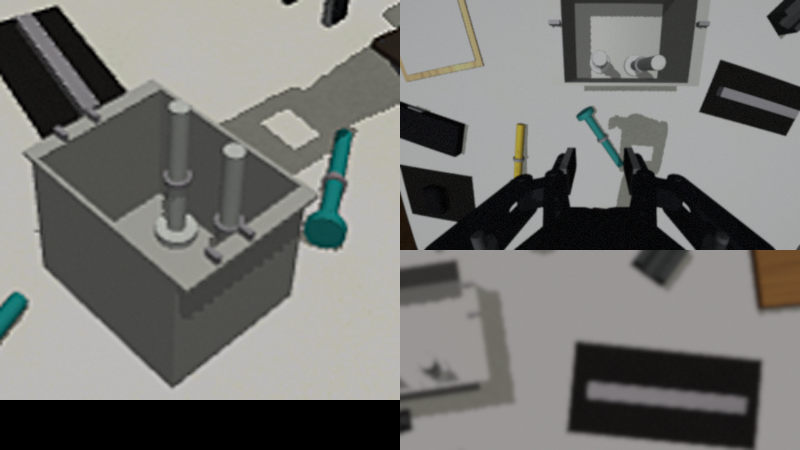

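Both spindles stand, with heads at crop (234,152) and (180,106). The bar is on the mat. I'll measure the spindle and bar poses numerically.

```bash
python3 - <<'E'
from h import *
np.set_printoptions(precision=4,suppress=True)
yaw=.149;B=np.array([.587,.1004,0]);X=np.array([np.cos(yaw),np.sin(yaw),0]);Y=np.array([-X[1],X[0],0])
f=lambda P:np.array([(P-B)@X,(P-B)@Y,P[2]])*1e3
s=load("s7.png");w=load("w7.png");t=load("top7.png")
for n,p,q in(("sp",(358.6,210.8),(320,96)),("nb",(337,192.4),(411,100))): 
    print(n,f(onz(s,p,.195)),f(onz(w,q,.195)),f(two(s,p,w,q)[0]))
for nm,c,bx in(("top",t,(350,170,130,80)),("wrist",w,(480,80,160,150))):
    x,y,ww,h=bx;g=cv2.cvtColor(c["img"],6+1)[y:y+h,x:x+ww]
    dark=(g<50).astype(np.uint8);cs=max(cv2.findContours(dark,0,2)[0],key=cv2.contourArea);hull=np.zeros_like(dark)
    cv2.fillConvexPoly(hull,cv2.convexHull(cs),1);hull=cv2.erode(hull,np.ones((7,7)))
    m=((g>75)&(hull>0)).astype(np.uint8);k=max(cv2.findContours(m,0,2)[0],key=cv2.contourArea)
    P=np.array([onz(c,p+np.array([x,y]),.022)[:2] for p in k[:,0].astype(float)])
    r=cv2.minAreaRect((P*1e3).astype(np.float32));print(nm,r)
T=tcp();print(T[:3,3])
E
```

```text
sp [-45.6196  47.2972 195.    ] [-51.2827  43.8087 195.    ] [-50.7246  43.4608 189.1519]
nb [-54.4826 -36.5121 195.    ] [-54.3275 -36.795  195.    ] [-54.4081 -36.642  195.0396]
top ((498.36492919921875, -293.88555908203125), (240.21731567382812, 25.685483932495117), 84.25080871582031)
wrist ((500.7939758300781, -292.4906005859375), (231.55743408203125, 24.549585342407227), 84.13599395751953)
[0.4415 0.1227 0.318 ]
```

```bash

python3 -m inch '[{"ax":0,"ay":-0.12,"az":0,"x":0,"y":0,"z":0,"hand":-0.2},{"ax":0,"ay":-0.12,"az":0,"x":0,"y":0,"z":0,"hand":-0.2},{"ax":0,"ay":-0.12,"az":0,"x":0,"y":0,"z":0,"hand":-0.2},{"ax":0,"ay":-0.12,"az":0,"x":0,"y":0,"z":0,"hand":-0.2},{"ax":0,"ay":-0.12,"az":0,"x":0,"y":0,"z":0,"hand":-0.2}]' && \
python3 -m inch '[{"ax":0,"ay":-0.12,"az":0,"x":0,"y":0,"z":0,"hand":-0.2},{"ax":0,"ay":-0.12,"az":0,"x":0,"y":0,"z":0,"hand":-0.2},{"ax":0,"ay":-0.12,"az":0,"x":0,"y":0,"z":0,"hand":-0.2},{"ax":0,"ay":-0.12,"az":0,"x":0,"y":0,"z":0,"hand":-0.2},{"ax":0,"ay":-0.12,"az":0,"x":0,"y":0,"z":0,"hand":-0.2}]' && \
python3 -m inch '[{"ax":0,"ay":-0.12,"az":0,"x":0,"y":0,"z":0,"hand":-0.2},{"ax":0,"ay":0,"az":0,"x":9.1,"y":0,"z":-37.2,"hand":-0.2},{"ax":0,"ay":0,"az":0,"x":9.1,"y":0,"z":-37.2,"hand":-0.2},{"ax":0,"ay":0,"az":0,"x":9.1,"y":0,"z":-37.2,"hand":-0.2},{"ax":0,"ay":0,"az":0,"x":9.1,"y":0,"z":-37.2,"hand":-0.2}]' && \
python3 -m inch '[{"ax":0,"ay":0,"az":0,"x":9.1,"y":0,"z":-37.2,"hand":-0.2},{"ax":0,"ay":0,"az":0,"x":9.1,"y":0,"z":-37.2,"hand":-0.2},{"ax":0,"ay":0,"az":0,"x":9.1,"y":0,"z":-37.2,"hand":-0.2},{"ax":0,"ay":0,"az":0,"x":9.1,"y":0,"z":-37.2,"hand":-0.2},{"ax":0,"ay":0,"az":0,"x":9.1,"y":0,"z":-37.2,"hand":-0.2}]' && \
python3 -m inch '[{"ax":0,"ay":0,"az":0,"x":9.1,"y":0,"z":-37.2,"hand":-0.2},{"ax":0,"ay":0,"az":0,"x":9.1,"y":0,"z":-37.2,"hand":-0.2},{"ax":0,"ay":0,"az":0,"x":0,"y":35,"z":0,"hand":-0.2},{"ax":0,"ay":0,"az":0,"x":0,"y":35,"z":0,"hand":-0.2},{"ax":0,"ay":0,"az":0,"x":0,"y":35,"z":0,"hand":-0.2}]' && \
python3 -m inch '[{"ax":0,"ay":0,"az":0,"x":0,"y":35,"z":0,"hand":-0.2},{"ax":0,"ay":0,"az":0,"x":0,"y":35,"z":0,"hand":-0.2},{"ax":0,"ay":0,"az":0,"x":0,"y":30,"z":0,"hand":-0.2},{"ax":0,"ay":0,"az":0,"x":0,"y":0,"z":0,"hand":-0.2},{"ax":0,"ay":0,"az":0,"x":0,"y":0,"z":0,"hand":-0.2}]'
python3 -c "
from h import *;T=tcp();print(T,np.arctan2(T[1,0],T[0,0]))"
```

```text
time: 14.87
eef_pos: [0.4399, 0.1226, 0.3182]
tcp_rot: [-0.647, 0.279, -0.283, 0.65]
contact_force: [-0.0, 0.5, -0.4]
opening: 0.603
time: 15.28
eef_pos: [0.4399, 0.1226, 0.3182]
tcp_rot: [-0.702, 0.074, -0.079, 0.704]
contact_force: [-0.8, -0.2, -0.1]
opening: 0.601
time: 15.7
eef_pos: [0.4608, -0.0301, 0.3184]
tcp_rot: [-0.706, 0.033, -0.039, 0.706]
contact_force: [0.8, -0.2, -0.6]
opening: 0.598
time: 16.12
eef_pos: [0.4871, -0.2203, 0.3185]
tcp_rot: [-0.706, 0.034, -0.039, 0.706]
contact_force: [0.6, -0.4, -0.0]
opening: 0.597
time: 16.53
eef_pos: [0.4984, -0.2953, 0.2129]
tcp_rot: [0.706, -0.034, 0.04, -0.706]
contact_force: [-0.4, 1.3, -0.9]
opening: 0.599
time: 16.95
eef_pos: [0.498, -0.2933, 0.1121]
tcp_rot: [-0.705, 0.035, -0.037, 0.707]
contact_force: [-0.4, -0.2, 0.3]
opening: 0.599
[[ 0.99471049  0.00300242  0.10267437  0.49799289]
 [-0.10268356  0.00308353  0.99470929 -0.29326925]
 [ 0.00266994 -0.99999074  0.00337552  0.11210861]
 [ 0.          0.          0.          1.        ]] -0.10286523321005978
```

```bash

python3 -m inch '[{"ax":0,"ay":0,"az":0,"x":1,"y":35,"z":0,"hand":-0.2},{"ax":0,"ay":0,"az":0,"x":0,"y":30,"z":0,"hand":-0.2},{"ax":0,"ay":0,"az":0,"x":0,"y":20,"z":0,"hand":-0.2},{"ax":0,"ay":0,"az":0,"x":0,"y":8,"z":0,"hand":-0.2},{"ax":0,"ay":0,"az":0,"x":0,"y":0,"z":0,"hand":-0.2}]' && \
python3 -m inch '[{"ax":0,"ay":0,"az":0,"x":0,"y":0,"z":0,"hand":-0.2},{"ax":0,"ay":0,"az":0,"x":0,"y":0,"z":0,"hand":-0.2}]'
```

```text
time: 17.37
eef_pos: [0.5011, -0.2947, 0.021]
tcp_rot: [-0.706, 0.034, -0.038, 0.706]
contact_force: [-0.7, -0.5, 0.3]
opening: 0.6
time: 17.53
eef_pos: [0.5027, -0.296, 0.0236]
tcp_rot: [0.707, -0.033, 0.04, -0.705]
contact_force: [0.6, 0.4, 0.5]
opening: 0.6
```

```bash

python3 -m inch '[{"ax":0,"ay":0,"az":0,"x":0,"y":5,"z":0,"hand":-0.2},{"ax":0,"ay":0,"az":0,"x":0,"y":0,"z":0,"hand":1},{"ax":0,"ay":0,"az":0,"x":0,"y":0,"z":0,"hand":1},{"ax":0,"ay":0,"az":0,"x":0,"y":0,"z":0,"hand":1},{"ax":0,"ay":0,"az":0,"x":0,"y":0,"z":0,"hand":1}]' 60 && \
python3 -m inch '[{"ax":0,"ay":0,"az":0,"x":0,"y":0,"z":0,"hand":1},{"ax":0,"ay":0,"az":0,"x":0,"y":-10,"z":0,"hand":1},{"ax":0,"ay":0,"az":0,"x":0,"y":-25,"z":0,"hand":1},{"ax":0,"ay":0,"az":0,"x":0,"y":-35,"z":0,"hand":1},{"ax":0,"ay":0,"az":0,"x":0,"y":-35,"z":0,"hand":1}]' && \
python3 -m inch '[{"ax":0,"ay":0,"az":0,"x":0,"y":-35,"z":0,"hand":1},{"ax":0,"ay":0,"az":0,"x":0,"y":-35,"z":0,"hand":1},{"ax":0,"ay":0,"az":0,"x":0,"y":-35,"z":0,"hand":1},{"ax":0,"ay":0,"az":0,"x":0,"y":-35,"z":0,"hand":1},{"ax":0,"ay":0,"az":0,"x":0,"y":-10,"z":0,"hand":1}]'
```

```text
time: 17.95
eef_pos: [0.5013, -0.2949, 0.0163]
tcp_rot: [-0.706, 0.034, -0.038, 0.706]
contact_force: [-0.4, 0.5, 4.1]
opening: 0.265
time: 18.37
eef_pos: [0.4987, -0.2932, 0.1194]
tcp_rot: [-0.705, 0.036, -0.037, 0.708]
contact_force: [0.3, -0.1, -2.8]
opening: 0.264
time: 18.78
eef_pos: [0.5011, -0.2959, 0.277]
tcp_rot: [0.708, -0.032, 0.041, -0.704]
contact_force: [0.6, -0.4, -0.7]
opening: 0.266
```

```bash

python3 -m inch '[{"ax":0,"ay":0,"az":0,"x":6.4,"y":0,"z":37.1,"hand":1},{"ax":0,"ay":0,"az":0,"x":6.4,"y":0,"z":37.1,"hand":1},{"ax":0,"ay":0,"az":0,"x":6.4,"y":0,"z":37.1,"hand":1},{"ax":0,"ay":0,"az":0,"x":6.4,"y":0,"z":37.1,"hand":1},{"ax":0,"ay":0,"az":0,"x":6.4,"y":0,"z":37.1,"hand":1}]' && \
python3 -m inch '[{"ax":0,"ay":0,"az":0,"x":6.4,"y":0,"z":37.1,"hand":1},{"ax":0,"ay":0,"az":0,"x":6.4,"y":0,"z":37.1,"hand":1},{"ax":0,"ay":0,"az":0,"x":6.4,"y":0,"z":37.1,"hand":1},{"ax":0,"ay":0,"az":0,"x":6.4,"y":0,"z":37.1,"hand":1},{"ax":0,"ay":0,"az":0,"x":6.4,"y":0,"z":37.1,"hand":1}]' && \
python3 -m inch '[{"ax":0,"ay":0,"az":0,"x":6.4,"y":0,"z":37.1,"hand":1},{"ax":0,"ay":-0.09,"az":0,"x":0,"y":0,"z":0,"hand":1},{"ax":0,"ay":-0.09,"az":0,"x":0,"y":0,"z":0,"hand":1},{"ax":0,"ay":-0.07,"az":0,"x":0,"y":0,"z":0,"hand":1},{"ax":0,"ay":0,"az":0,"x":0,"y":0,"z":0,"hand":1}]' && \
python3 -m inch '[{"ax":0,"ay":0,"az":0,"x":0,"y":10,"z":0,"hand":1},{"ax":0,"ay":0,"az":0,"x":0,"y":10,"z":0,"hand":1},{"ax":0,"ay":0,"az":0,"x":0,"y":0,"z":0,"hand":1},{"ax":0,"ay":0,"az":0,"x":0,"y":0,"z":0,"hand":1},{"ax":0,"ay":0,"az":0,"x":0,"y":0,"z":0,"hand":1}]'
python3 - <<'E'
from h import *
np.set_printoptions(precision=4,suppress=True)
T=tcp();print(T,np.arctan2(T[1,0],T[0,0]))
w=cam("wrist");save(w,"w8.png")
E
```

```text
time: 19.2
eef_pos: [0.5495, -0.1115, 0.2683]
tcp_rot: [-0.705, 0.036, -0.037, 0.707]
contact_force: [1.1, 0.3, -3.1]
opening: 0.263
time: 19.62
eef_pos: [0.6004, 0.0697, 0.2685]
tcp_rot: [-0.706, 0.036, -0.037, 0.707]
contact_force: [1.5, -0.9, -2.6]
opening: 0.265
time: 20.03
eef_pos: [0.6103, 0.1045, 0.2684]
tcp_rot: [-0.705, -0.053, 0.052, 0.705]
contact_force: [0.5, 0.8, -3.1]
opening: 0.265
time: 20.45
eef_pos: [0.6114, 0.1037, 0.2508]
tcp_rot: [-0.705, -0.053, 0.05, 0.705]
contact_force: [-0.6, -0.9, -2.6]
opening: 0.264
[[ 0.9893  0.0044 -0.1458  0.6114]
 [ 0.1458  0.0009  0.9893  0.1037]
 [ 0.0045 -1.      0.0002  0.2508]
 [ 0.      0.      0.      1.    ]] 0.1463199319228795
```

View pics/w8.png

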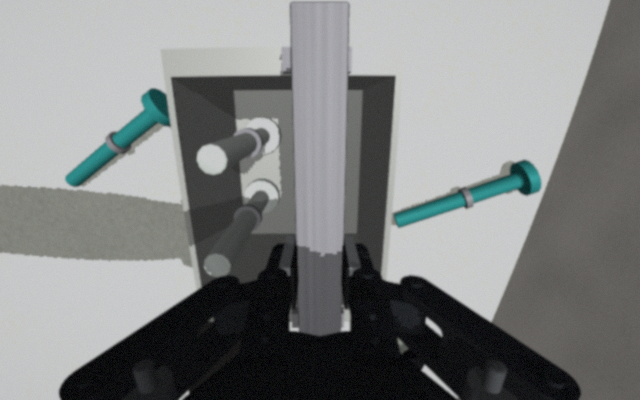

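The bar is held straight between the +y tabs (287,60) and (347,60), with its far end at (291–349, 3). Next is a numeric check of the bar line against the gap.

```bash
python3 - <<'E'
from h import *
np.set_printoptions(precision=1,suppress=True)
yaw=.149;B=np.array([.587,.1004,0]);X=np.array([np.cos(yaw),np.sin(yaw),0]);Y=np.array([-X[1],X[0],0])
f=lambda P:np.array([(P-B)@X,(P-B)@Y,P[2]])*1e3
c=load("w8.png")
for p in((290.5,3),(349.5,3),(297,250),(347,250)): print("bar",f(onz(c,p,.256)))
for p in((282,48),(351,48),(282,75),(351,75)): print("tab out",f(onz(c,p,.175)))
P=tcp()[:3,3];print("tcp",f(P))
E
```

```text
bar [ 13.5 119.  256. ]
bar [ 37.5 118.9 256. ]
bar [ 13.3   7.3 256. ]
bar [ 39.2   7.2 256. ]
tab out [  0.  117.7 175. ]
tab out [ 47.4 117.6 175. ]
tab out [ -0.6 100.3 175. ]
tab out [ 47.8 100.2 175. ]
tcp [ 25.   -0.3 251.5]
```

```bash

python3 -m inch '[{"ax":0,"ay":0,"az":0,"x":-1,"y":20,"z":0.5,"hand":1},{"ax":0,"ay":0,"az":0,"x":0,"y":20,"z":0,"hand":1},{"ax":0,"ay":0,"az":0,"x":0,"y":12,"z":0,"hand":1},{"ax":0,"ay":0,"az":0,"x":0,"y":8,"z":0,"hand":1},{"ax":0,"ay":0,"az":0,"x":0,"y":0,"z":0,"hand":1}]' && \
python3 -m inch '[{"ax":0,"ay":0,"az":0,"x":0,"y":4,"z":0,"hand":1},{"ax":0,"ay":0,"az":0,"x":0,"y":2,"z":0,"hand":1},{"ax":0,"ay":0,"az":0,"x":0,"y":0,"z":0,"hand":1},{"ax":0,"ay":0,"az":0,"x":0,"y":0,"z":0,"hand":1}]' && \
python3 -m inch '[{"ax":0,"ay":0,"az":0,"x":0,"y":2,"z":0,"hand":1},{"ax":0,"ay":0,"az":0,"x":0,"y":0,"z":0,"hand":1},{"ax":0,"ay":0,"az":0,"x":0,"y":0,"z":0,"hand":1}]'
```

```text
time: 20.92
eef_pos: [0.6098, 0.1043, 0.1892]
tcp_rot: [-0.705, -0.052, 0.051, 0.705]
contact_force: [-0.0, 0.2, -3.5]
opening: 0.263
time: 21.25
eef_pos: [0.6114, 0.1044, 0.1863]
tcp_rot: [-0.705, -0.054, 0.05, 0.705]
contact_force: [1.1, -0.4, -3.5]
opening: 0.264
time: 21.5
eef_pos: [0.6109, 0.1044, 0.1835]
tcp_rot: [-0.705, -0.054, 0.05, 0.705]
contact_force: [1.1, 0.2, -3.9]
opening: 0.268
```

```bash

python3 -m inch '[{"ax":0,"ay":0,"az":0,"x":0,"y":2,"z":0,"hand":1},{"ax":0,"ay":0,"az":0,"x":0,"y":0,"z":0,"hand":1},{"ax":0,"ay":0,"az":0,"x":0,"y":0,"z":0,"hand":1}]' && \
python3 -m inch '[{"ax":0,"ay":0,"az":0,"x":0,"y":1.5,"z":0,"hand":1},{"ax":0,"ay":0,"az":0,"x":0,"y":0,"z":0,"hand":1},{"ax":0,"ay":0,"az":0,"x":0,"y":0,"z":0,"hand":1}]'
```

```text
time: 21.75
eef_pos: [0.6108, 0.1044, 0.1812]
tcp_rot: [-0.705, -0.054, 0.05, 0.705]
contact_force: [-0.1, -0.2, -2.7]
opening: 0.262
time: 22.0
eef_pos: [0.6108, 0.1043, 0.1797]
tcp_rot: [-0.705, -0.054, 0.05, 0.705]
contact_force: [0.4, 0.5, -4.4]
opening: 0.264
```

```bash

python3 -m inch '[{"ax":0,"ay":0,"az":0,"x":0,"y":1,"z":0,"hand":1},{"ax":0,"ay":0,"az":0,"x":0,"y":0,"z":0,"hand":1}]' && python3 -m inch '[{"ax":0,"ay":0,"az":0,"x":0,"y":1,"z":0,"hand":1},{"ax":0,"ay":0,"az":0,"x":0,"y":0,"z":0,"hand":1}]'
```

```text
time: 22.17
eef_pos: [0.6111, 0.1044, 0.1793]
tcp_rot: [-0.705, -0.054, 0.05, 0.705]
contact_force: [-0.5, -1.2, -2.2]
opening: 0.263
time: 22.33
eef_pos: [0.6111, 0.1044, 0.1793]
tcp_rot: [-0.705, -0.054, 0.05, 0.705]
contact_force: [-3.5, -0.2, 3.6]
opening: 0.26
```

The bar is seated: the force has turned upward. I'll release it, rise, and check.

```bash

python3 -m inch '[{"ax":0,"ay":0,"az":0,"x":0,"y":0,"z":0,"hand":0.2},{"ax":0,"ay":0,"az":0,"x":0,"y":0,"z":0,"hand":0},{"ax":0,"ay":0,"az":0,"x":0,"y":0,"z":0,"hand":0},{"ax":0,"ay":0,"az":0,"x":0,"y":-8,"z":0,"hand":0},{"ax":0,"ay":0,"az":0,"x":0,"y":-20,"z":0,"hand":0}]' && \
python3 -m inch '[{"ax":0,"ay":0,"az":0,"x":0,"y":-35,"z":0,"hand":0},{"ax":0,"ay":0,"az":0,"x":0,"y":-35,"z":0,"hand":0},{"ax":0,"ay":0,"az":0,"x":0,"y":-35,"z":0,"hand":0},{"ax":0,"ay":0,"az":0,"x":0,"y":-35,"z":0,"hand":0},{"ax":0,"ay":0,"az":0,"x":0,"y":0,"z":0,"hand":0}]' && \
python3 -m inch '[{"ax":0,"ay":0,"az":0,"x":0,"y":0,"z":38,"hand":0},{"ax":0,"ay":0,"az":0,"x":0,"y":0,"z":38,"hand":0},{"ax":0,"ay":0,"az":0,"x":0,"y":0,"z":0,"hand":0},{"ax":0,"ay":0,"az":0,"x":0,"y":0,"z":0,"hand":0}]'
python3 - <<'E'
from h import *
w=cam("wrist");save(w,"w9.png");c=cam("scene");save(c,"s9.png");t=cam("top");save(t,"top9.png")
o=np.zeros((600,800,3),np.uint8)
o[:400,:640]=w["img"];o[400:600,:320]=cv2.resize(c["img"][165:305,250:430][:, :],(320,200));o[400:600,320:640]=cv2.resize(t["img"],(320,200))
cv2.imwrite("pics/c9.png",o[:,:,::-1])
E
```

```text
time: 22.75
eef_pos: [0.6089, 0.1043, 0.2029]
tcp_rot: [-0.705, -0.052, 0.052, 0.706]
contact_force: [-0.3, -0.5, -0.5]
opening: 0.497
time: 23.17
eef_pos: [0.6129, 0.1043, 0.3571]
tcp_rot: [0.705, 0.06, -0.044, -0.705]
contact_force: [0.8, 0.8, 2.2]
opening: 0.498
time: 23.5
eef_pos: [0.5986, 0.181, 0.3463]
tcp_rot: [-0.705, -0.055, 0.051, 0.705]
contact_force: [0.4, -0.6, -0.4]
opening: 0.505
```

View pics/c9.png

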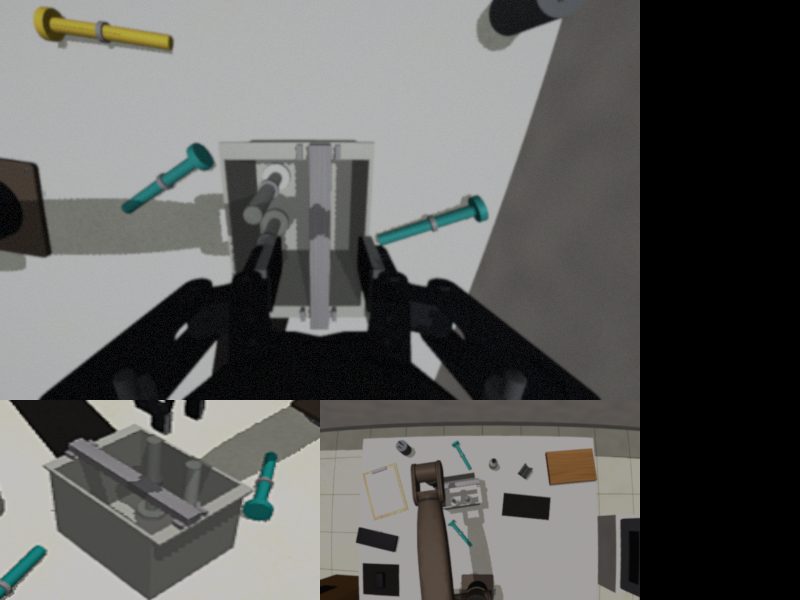

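The bar lies between the tabs (300|338,152 and 304|336,314), and both spindles stand on the robot side of it. I'll run a last numeric check and then hand in.

```bash
python3 - <<'E'
from h import *
from plant import sign_off
np.set_printoptions(precision=1,suppress=True)
yaw=.149;B=np.array([.587,.1004,0]);X=np.array([np.cos(yaw),np.sin(yaw),0]);Y=np.array([-X[1],X[0],0])
f=lambda P:np.array([(P-B)@X,(P-B)@Y,P[2]])*1e3
c=load("w9.png")
for n,p,z in(("bar",(319.5,145),.185),("bar",(319,328),.185),("sp",(255,213),.195)): print(n,f(onz(c,p,z)))
a=load("top0.png")["img"].astype(int);b=load("top9.png")["img"].astype(int)
for n,(x,y) in(("bottle",(347,127)),("vblock",(410,142))):print(n,"mean diff",np.abs(a-b)[y-18:y+18,x-18:x+18].mean(),"max",np.abs(a-b)[y-18:y+18,x-18:x+18].max())
print(get_state()["contact_force"]); print(sign_off())
E
```

```text
bar [ 24.9 119.  185. ]
bar [  24.6 -120.6  185. ]
sp [-45.9  46.3 195. ]
bottle mean diff 13.27366255144033 max 16
vblock mean diff 11.727366255144032 max 16
[ 0.5 -0.2  0.5]
the job is handed in; nothing more can be done
None
```

The job is done and handed in at about 23.7 s of the 72 s allowed; the sign-off gives no verdict.

I laid the bar on the mat, tipped the fallen spindle upright inside the bin and let go. Then I laid the bar back between its four tabs and moved the gripper clear.

**Last checks:**
- **Bar:** its centre is about 0.3 mm from its place in bin x and 0.8 mm in bin y. It lies straight between the tabs, and the wrist force turned upward as it seated.
- **Fallen spindle:** it stands free at about bin x -46 to -51, y +43 to +47 mm, clear of the bar. The views disagreed by about 5 mm, which I put down to picking pixels by eye. For the last millimetres of the tip it was held slightly off the floor, then set down.
- **Neighbour:** it still stands. Its measured position differed by about 2 mm between views, which is within my measuring error.
- **Bottle and V-block:** the before-and-after top images differ evenly around both (12–13 grey levels on average, 16 at most). That looks like a brightness change, with no sign that either moved.

One early call was refused because the rows were incomplete. It moved nothing and only cost a picture.

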